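Lock the air gun on in front of a battery cell

ROBOT

A 6-joint arm with a two-finger parallel gripper is mounted at the origin on the work surface. World frame = base frame: x ahead of the robot, y to its left, z up, the work surface at z = 0. Lengths are in mm, angles in rad, forces in N, time in s.
With the tool pointing down it reaches from about 275 to 850 mm from the base axis. Payload 5.2 kg.
Tool frame: the origin (TCP) lies at the very end of the fingers, on their centre line; the grasp point (between the pads) lies 19 mm behind it; z points along the fingers, y is the line along which they close (so a half turn about z gives the same grasp; the last joint's range is limited). The gripper opens to 85 mm and grips with 20 to 120 N. Pads are 22 mm wide; open, the fingers measure 114 mm over their backs; the gripper's body (76 mm by 85 mm) begins 54 mm behind the grasp point. The pads swing forward as they close: fully open they stand 13 mm farther back than shut.
Start: joints at [0.908, 0.259, 1.535, -0, 1.348, -0.203], TCP at [244.053, 492.893, 204.91] pointing down, gripper open.
Joint ranges: [-3.14, 3.14], [-0.91, 2.08], [0.19, 2.58], [-1.22, 4.36], [0.22, 2.71], [-3.12, 3.12]. Speed limits (rad/s): [2.57, 2.57, 3.14, 3.14, 3.14, 3.14].

INTERFACE

Orientations are given as a rotation vector (axis times angle).
In Python, from workcell import telemetry, capture, robot, models gives the robot as it stands. The module is installed in compiled form; this text tells all that it offers.
- The arm moves only by the tool arm_command, never from a script. Its argument "targets" is a list of rows, each an object of numbers: "hand": the finger opening in mm, from 0 to 85.4; "x", "y", "z": the shift along the tool's x, y, z scaled (see below); "wx", "wy", "wz": the turn, a rotation vector about the tool's x, y, z scaled (see below). A call has exactly 8 rows; each row shifts and turns the commanded pose from where the row before left it, along the tool's axes as they then stand; what a row does not reach is not made up. The controller multiplies each number of a shift by 0.4 m and each number of a turn by pi/4 rad. A row lasts 1/10 s, in which the tool goes at most 50 mm and 8.59 degrees, less where a joint would pass 70% of its speed; a pose out of reach is approached as far as the arm can. A call with a number of a shift or a turn outside -1 to 1 is refused whole. A call with a gripper value outside its range is refused whole. The fingers move at their own pace and stop on an object; "force" is the grip in N (left out, the last holds). Time passes only in rows, so rows that do not move let the fingers close, or fill a call up. It gives the time, the measured TCP pose, the force, the opening and the grip force at its end, in the units of the state.
- telemetry.sense(): the state, without advancing time (a new reading comes with each control period).
- capture(name): name is "side" or "top" or "wrist"; returns a dict with "color" (400x640x3 uint8, red, green, blue), "fx", "fy", "cx", "cy" (pixels), "position" and "attitude" of the camera in the world. Camera axes: x right, y down, z forward; pixel columns grow to the right and rows downward; lengths in mm; the calibration is good to about 2 mm. A picture is of the moment at which its call begins. There is no depth.
- robot.hand_in(): hands the job in; it is judged then, once.
Trained networks look in a picture, given as the dict that the camera call returned (one of the last four; its "shot" number tells which), for a name from the list of things; names that differ only in an ending like _2 or _b are one class to them, and where a whole thing is asked for, a point or a joint stands for the part that bears it (a point fixed in the world has none). Each returns a list of dicts, best first, with "p" (0 to 1); they miss things now and then, are a little off and sometimes report something else, mostly with a low value. They report only what shows in the picture. A call takes as long as a camera call.
- models.silhouettes(picture, thing): "mask" (400x640 bool, what is visible of it) and "bbox" ([left, top, right, bottom] in pixels, round what is visible of it).
- models.landmark_of(picture, thing): "point" ([column, row] in pixels: a listed point, or the origin of a listed thing).
The state is a dict: "time": time; "qpos": joint angles; "qd": joint speeds; "tau": joint torques, N m; "tool_pos": TCP position; "eef_rot": TCP orientation; "ft_force": force on the tool from outside, world axes, zero at the start; "wrist_torque": the same for the moment, N m; "grip_width": finger opening in mm; "gripper_force": force on a finger pad.
Only numpy, scipy, OpenCV 4.12 (cv2) and the standard library are available. Lean on these libraries where they do the work, as an engineer would, in place of code of your own. Each camera call takes 0.05 s, during which the arm holds its last target. There are 200 camera calls.

TASK

Push the blue battery cell along its channel until it sits fully home against the end stop, in front of the air gun's nozzle. Then squeeze the gun's orange trigger lever all the way down, press the red lock-on button into the gun's side while the trigger is still squeezed, and ease the trigger so that the lock holds it on by itself. Leave the other things on the bench where they are.

Things in the scene. Friction and masses are not known exactly. Their poses are not given: they have to be found in the camera images.
- station: Fixed station: aluminium base plate 300 (x) x 320 (y) x 8 mm with a red-brown guide channel and a grey air gun. Origin: centre of the plate's underside; x runs along the channel to its end stop, z up. The channel lies at y = +90 mm (rails 14 mm high, 49 mm apart). The gun's body lies along y at x = 35 mm, 56 mm wide, y -155 to -45 mm, top 118 mm above the table, nozzle to +y.
- cell: Dark blue battery cell, 120 (its x) x 45 x 85 mm tall, 0.65 to 0.95 kg, black top, two terminals with studs up to 97 mm. Origin: centre of its underside. It stands in the channel, long side along it, 2 mm play each side, 40 to 90 mm short of the end stop. Fully home its far end face touches the stop and its origin is at x = 35, y = 90, z = 8 mm in the station's frame.
- stop_face (a point): Centre of the end stop's face that the cell must meet: station frame x = 95, y = 90, z = 45 mm. The stop is a red-brown block reaching 53 mm above the table.
- trigger (a joint): Angle (rad) of the orange lever on the gun's top, 104 mm long, 52 mm wide in x, 6 mm thick, hinged at the gun's rear (y = -148 mm). 0: released, raised; 0.16: squeezed fully down, level, at its stop. Spring: 5 N at the press point released, 9 N squeezed. The lock's bolt passes only above 0.14; locked and eased it stays at about 0.11. Squeezing it fully again lets the button spring out.
- trigger_pad (a point): Press point on the lever's ribbed upper face, on the gun's line, 75 mm from the hinge, beside the lock button; moves with the lever. Station frame x = 35, y = -74 mm; 137.5 mm above the table released, 125.5 mm fully squeezed. Nothing stands above the gun.
- lock (a joint): Travel (m) of the red lock-on button: 0 out, 0.008 fully in. It slides along the station's +x into the gun's side against a spring (1.5 N, 3 N when in). If the trigger is not fully squeezed it is blocked within 2 mm. It springs out if let go before the trigger is eased; if the trigger is eased while the button is held in, the trigger bears on the bolt and both stay.
- lock_face (a point): Centre of the red button's outer face (-x side of gun): upright cap 26 (y) x 45 tall x 8 mm. Out: station x = -11, y = -73, z = 120.5 mm; moves 8 mm to +x. Its top edge is 17.5 mm above the squeezed lever, so with fingers 45 to 55 mm apart along x, one tip can hold the lever down while the other finger, outside the cap, pushes it in as the hand shifts to +x.
- spare_cell: Bystander: another dark blue cell of the same size and make, standing on the table to one side, not in the channel. Origin: centre of its underside. Leave it.
- cleaner: Bystander: white bottle with a blue cap, 60 mm across, 160 mm tall. Origin: centre of its underside. Leave it.
- cap_jar: Bystander: clear jar with a yellow lid, 72 mm across, 85 mm tall. Origin: centre of its underside. Leave it.
- screwdriver: Bystander: screwdriver with a yellow handle, 200 mm long, lying on the table. Leave it.
- wrench: Bystander: steel wrench, 180 mm long, lying on the table. Leave it.
- busbar: Bystander: copper bar 35 x 95 x 5 mm lying flat on the station's base plate, on the robot's side of the gun. Origin: centre of its underside. Leave it.

How it is judged:
By the outcome, as a careful person would: the job done as asked, in the order asked, and still so for the second after the job is handed in, with the robot touching nothing.
It also fails if it takes over 58 s, if anything falls off the work surface, if the arm or the gripper's body presses on something with over 40 N, if the wrist force passes 120 N, or if a joint passes its speed limit or range.

## Working session

There is one attempt and no reset: what is moved stays moved. The work goes in short steps, Python scripts to look and compute and a tool call to move; the robot and the scene stay as the last step left them, time stands still between calls to the robot, and variables do not carry over. Pictures are saved under pics/ and viewed, at most 10 in all, crops included, and the job is handed in when it is done.

Besides the shell and the picture viewer there is one more tool, called as name([rows], argument=value, ...), one row to a line, values as JSON. arm_command: Moves the arm, as the interface text tells. Its arguments: {"type":"object","properties":{"targets":{"type":"array"},"force":{"type":"number"}},"required":["targets"]}

```bash
mkdir -p pics
cat > h.py <<'E'
import numpy as np, cv2
from workcell import telemetry, capture, robot, models
from scipy.spatial.transform import Rotation as R
def cam(p):
    a=np.array(p["attitude"],float)
    return np.array(p["position"],float), (a if a.shape==(3,3) else R.from_rotvec(a).as_matrix() if a.size==3 else R.from_quat(a).as_matrix())
def ray(p,uv):
    c,M=cam(p); return c, M@np.array([(uv[0]-p["cx"])/p["fx"],(uv[1]-p["cy"])/p["fy"],1.])
def atz(p,uv,z):
    c,d=ray(p,uv); return c+d*(z-c[2])/d[2]
def proj(p,X):
    c,M=cam(p); q=M.T@(np.array(X,float)-c); return np.array([p["fx"]*q[0]/q[2]+p["cx"],p["fy"]*q[1]/q[2]+p["cy"]])
E
python3 - <<'E'
from h import *
for n in ("top","side"):
    p=capture(n); cv2.imwrite(f"pics/{n}0.png",p["color"][:,:,::-1])
    print(n,p["fx"],p["cx"],p["cy"],p["position"],p["attitude"])
    for t in ("station","cell","stop_face","trigger_pad","lock_face","spare_cell","busbar"):
        print(t,[(np.round(d["point"],1).tolist(),round(d["p"],2)) for d in models.landmark_of(p,t)[:3]])
print(telemetry.sense())
E
```

```text
top 420.9249722156689 319.260908932713 197.51254681346714 [ 267.82272461  -30.74559124 1322.52347271] [-2.08758443  2.14743777 -0.17061909]
station [([271.2, 135.9], 0.65), ([305.7, 164.3], 0.64)]
cell [([281.4, 174.8], 0.71), ([303.4, 163.7], 0.31)]
stop_face [([270.0, 137.5], 0.77)]
trigger_pad [([321.7, 135.7], 0.65)]
lock_face [([329.8, 149.0], 0.47)]
spare_cell [([455.7, 162.4], 0.6)]
busbar [([337.5, 188.5], 0.85)]
side 464.01019215111376 323.52645159433814 201.09994063350018 [  91.04646775 1126.20889018 1117.31418267] [-0.44299596  2.69062079 -1.26495376]
station [([277.6, 223.7], 0.85)]
cell [([282.0, 239.2], 0.72)]
stop_face [([244.7, 230.0], 0.81)]
trigger_pad [([273.9, 179.6], 0.71)]
lock_face [([285.7, 183.8], 0.53)]
spare_cell [([330.0, 155.9], 0.56)]
busbar [([311.1, 213.3], 0.57)]
{'time': 0.8, 'qpos': array([ 9.08138181e-01,  2.58554556e-01,  1.53494497e+00,  7.68007830e-06,
        1.34798291e+00, -2.02810962e-01]), 'qd': array([ 4.26724892e-04, -4.50788291e-04, -8.56864907e-04, -9.21031941e-04,
        1.10497025e-03, -3.27038005e-05]), 'tau': array([ 1.74733192e-03, -4.45849907e+01, -2.90890378e+01, -1.61186890e-04,
        2.88654055e-04, -1.74749891e-05]), 'tool_pos': array([244.10355507, 492.90809158, 204.95634859]), 'eef_rot': array([7.15972399e-01, 3.05887892e+00, 1.62094578e-04]), 'ft_force': array([-0.57491716, -0.62986591,  1.18887545]), 'wrist_torque': array([-0.03632999,  0.01040973,  0.02185477]), 'gripper_force': 0.0, 'grip_width': 85.32286309721265}
```

View pics/top0.png

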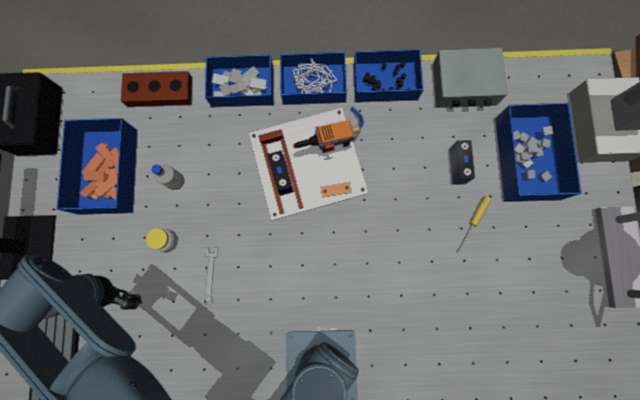

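View pics/side0.png

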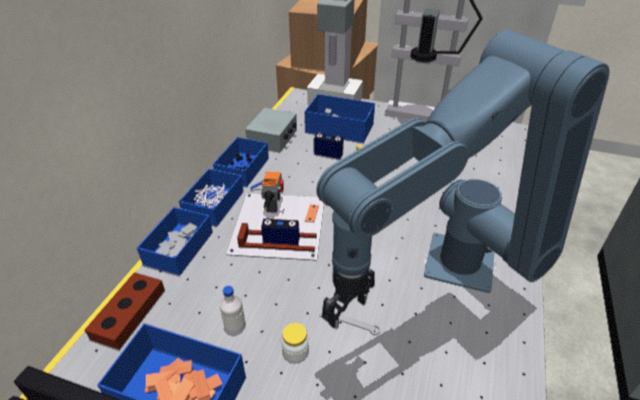

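The top view shows the station plate with corners near (251,131), (344,108), (368,190) and (273,219). The cell is at about (281,172), the gun at (330,135) and the busbar at (336,189). The side view agrees with this. Next I'll fit the station pose.

```bash
cat >> h.py <<'E'
from scipy.optimize import least_squares
def st(q,X):
    c,s=np.cos(q[2]),np.sin(q[2]); return np.array([q[0]+c*X[0]-s*X[1],q[1]+s*X[0]+c*X[1],X[2]])
PTS=dict(station=(0,0,0),stop_face=(95,90,45),trigger_pad=(35,-74,137.5),lock_face=(-11,-73,120.5))
E
python3 - <<'E'
from h import *
obs=[];P={}
for n in ("top","side"):
    p=P[n]=capture(n)
    for t in PTS:
        L=models.landmark_of(p,t)
        for d in L[:2]: obs.append((p,t,d["point"]))
    if n=="top":
        for X,uv in (((150,160,8),(251,131)),((150,-160,8),(344,108)),((-150,-160,8),(368,190)),((-150,160,8),(273,219))): obs.append((p,X,uv))
f=lambda q:np.concatenate([proj(p,st(q,PTS[t] if isinstance(t,str) else t))-np.array(uv) for p,t,uv in obs])
r=least_squares(f,[520,-30,0.25],loss="soft_l1",x_scale=[10,10,.1]); q=r.x
print(q); 
for o,e in zip(obs,f(q).reshape(-1,2)): print(o[1],np.round(e,1))
for n in P:
    p=P[n]
    im=cv2.resize(p["color"][:,:,::-1],None,fx=4,fy=4,interpolation=cv2.INTER_CUBIC)
    for X in ((150,160,8),(150,-160,8),(-150,-160,8),(-150,160,8),(95,90,45),(35,-74,137.5),(-11,-73,120.5),(95,67,53),(95,113,53)):
        u=proj(p,st(q,X)); cv2.circle(im,tuple(np.int32(u*4+2)),3,(0,255,0),-1)
    c=proj(p,st(q,(0,0,40)))*4; x,y=np.int32(c); 
    cv2.imwrite(f"pics/{n}1.png",im[max(0,y-280):y+280,max(0,x-300):x+300])
    for t in("cell","spare_cell"):
        print(n,t,[(np.round(d["point"],1).tolist(),round(d["p"],2)) for d in models.landmark_of(p,t)[:3]], [(d["bbox"],round(d["p"],2)) for d in models.silhouettes(p,t)[:3]])
    d=models.landmark_of(p,"cell")[0]["point"]; w=atz(p,d,8)-[q[0],q[1],0]; c,s=np.cos(q[2]),np.sin(q[2]); print(c*w[0]+s*w[1],-s*w[0]+c*w[1])
E
```

```text
[6.27695772e+02 2.33158074e+01 2.38390452e-01]
station [2.  0.8]
station [-16.1  25.2]
stop_face [ 3.  -1.3]
trigger_pad [ 3.9 -2. ]
lock_face [ 3.2 -0.4]
(150, 160, 8) [-1.1  0.4]
(150, -160, 8) [-0.1 -1.5]
(-150, -160, 8) [1.6 2.5]
(-150, 160, 8) [-1. -0.]
station [1.1 1.2]
stop_face [ 0.8 -0.4]
stop_face [-25.3  52.7]
trigger_pad [-2.1  2.2]
lock_face [1.1 0.1]
lock_face [-45.7  29.2]
top cell [([281.1, 175.6], 0.9)] [([266.8, 151.0, 289.5, 195.1], 0.6), ([245.7, 108.9, 367.9, 218.8], 0.28)]
top spare_cell [([457.8, 162.5], 0.93), ([279.5, 174.7], 0.53)] [([449.8, 139.0, 474.6, 185.7], 0.89)]
-21.65573546559813 97.68084411482349
side cell [([281.4, 241.7], 0.96)] [([261.0, 219.5, 298.5, 246.2], 0.76)]
side spare_cell [([328.0, 153.6], 0.88)] [([226.5, 172.2, 324.8, 263.7], 0.17)]
-24.273421182404775 92.72763613256731
```

View pics/top1.png

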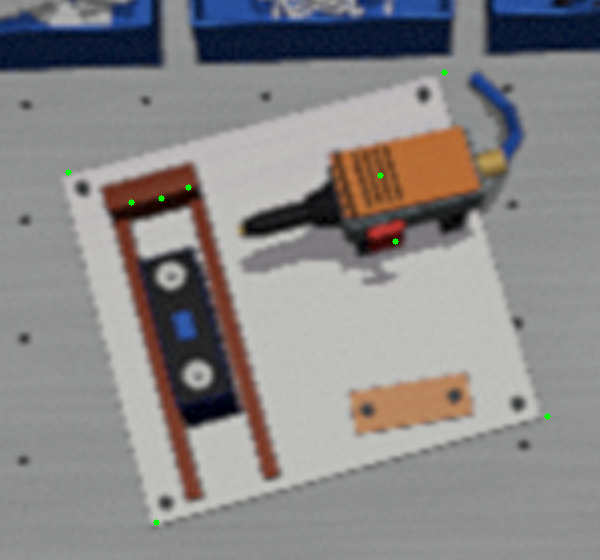

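The crop shows the fit is good to about 5 mm: the plate's right corners are off by about 1.5 px and the trigger and lock dots by about 2 px. I'll refine it with the wrist camera, so first I lift, turn the tool to the station's yaw and move over it.

arm_command([
  {"z": -0.09,"wz": 0.185,"hand": 0},
  {"z": -0.09,"wz": 0.185,"hand": 0},
  {"z": -0.09,"wz": 0.185,"hand": 0},
  {"z": -0.09,"wz": 0.185,"hand": 0},
  {"wz": 0.185,"hand": 0},
  {"wz": 0.185,"hand": 0},
  {"hand": 0},
  {"hand": 0},
])

```text
validation failed for argument at $.ta...
```

arm_command([
  {"x": -0.084,"y": 0.035},
  {"x": -0.084,"y": 0.035},
  {"x": -0.084,"y": 0.035},
  {"x": -0.084,"y": 0.035},
  {"x": -0.084,"y": 0.035},
  {"x": -0.084,"y": 0.035},
  {"x": -0.084,"y": 0.035},
  {"x": -0.084,"y": 0.035},
])

```text
validation failed for argument at $.ta...
```

arm_command([
  {"x": -0.084,"y": 0.035},
  {"x": -0.084,"y": 0.035},
  {"x": -0.084,"y": 0.035},
  {"x": -0.084,"y": 0.035},
  {"x": -0.084,"y": 0.035},
  {"x": -0.084,"y": 0.035},
  {"x": -0.084,"y": 0.035},
  {"x": 0},
])

```text
validation failed for argument at $.ta...
```

Run:
```python
from h import *
p=capture("wrist"); cv2.imwrite("pics/w0.png",p["color"][:,:,::-1])
s=telemetry.sense(); print(s["time"],s["tool_pos"],s["eef_rot"],s["qpos"],s["grip_width"],s["ft_force"]); print(p["fx"],p["position"],p["attitude"])
q=[627.7,23.3,.238]
for t in list(PTS)+["cell"]:
    print(t,[(np.round(d["point"],1).tolist(),round(d["p"],2)) for d in models.landmark_of(p,t)[:3]], proj(p,st(q,PTS.get(t,(0,0,0)))))
```

```text
1.85 [244.04965378 492.91641931 204.90301804] [-7.15899169e-01 -3.05891006e+00 -2.64032740e-05] [ 9.08210339e-01  2.58628289e-01  1.53497881e+00  3.12321800e-05
  1.34798111e+00 -2.02793921e-01] 85.32626353355724 [0.28310695 0.95340657 0.2031877 ]
308.7082610908355 [183.6776843  522.61377336 374.13550857] [2.46950546 1.53181584 0.20646369]
station [] [172.53616501 489.14020739]
stop_face [] [243.21265316 529.65545372]
trigger_pad [] [106.74863632 650.21786265]
lock_face [] [ 89.0307805  613.98222625]
cell [] [172.53616501 489.14020739]
```

View pics/w0.png

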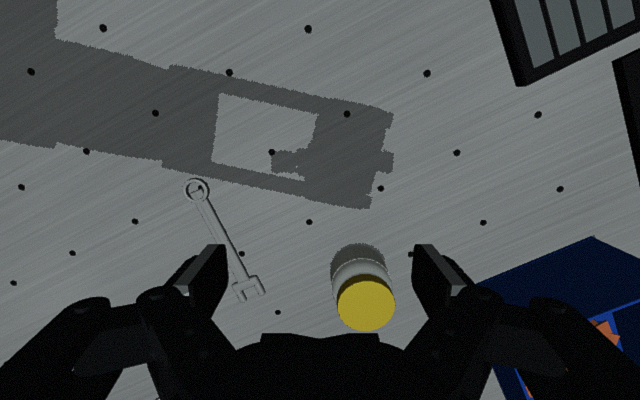

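The wrist view shows only the bench, with the wrench near (225,240) and the jar at (365,305). Every row was refused because all its fields must be filled in, so I'm resending.

arm_command([
  {"hand": 0,"x": 0,"y": 0,"z": -0.09,"wx": 0,"wy": 0,"wz": 0.185},
  {"hand": 0,"x": 0,"y": 0,"z": -0.09,"wx": 0,"wy": 0,"wz": 0.185},
  {"hand": 0,"x": 0,"y": 0,"z": -0.09,"wx": 0,"wy": 0,"wz": 0.185},
  {"hand": 0,"x": 0,"y": 0,"z": -0.09,"wx": 0,"wy": 0,"wz": 0.185},
  {"hand": 0,"x": 0,"y": 0,"z": 0,"wx": 0,"wy": 0,"wz": 0.185},
  {"hand": 0,"x": 0,"y": 0,"z": 0,"wx": 0,"wy": 0,"wz": 0.185},
  {"hand": 0,"x": 0,"y": 0,"z": 0,"wx": 0,"wy": 0,"wz": 0},
  {"hand": 0,"x": 0,"y": 0,"z": 0,"wx": 0,"wy": 0,"wz": 0},
], force=30)

```text
time: 2.9
tool_pos: [244.0, 492.8, 348.7]
eef_rot: [-1.936, -2.474, 0.001]
ft_force: [-0.1, -0.2, 0.6]
grip_width: -0.0
gripper_force: 0.0
```

arm_command([
  {"hand": 0,"x": -0.09,"y": 0.035,"z": 0,"wx": 0,"wy": 0,"wz": 0},
  {"hand": 0,"x": -0.09,"y": 0.035,"z": 0,"wx": 0,"wy": 0,"wz": 0},
  {"hand": 0,"x": -0.09,"y": 0.035,"z": 0,"wx": 0,"wy": 0,"wz": 0},
  {"hand": 0,"x": -0.09,"y": 0.035,"z": 0,"wx": 0,"wy": 0,"wz": 0},
  {"hand": 0,"x": -0.09,"y": 0.035,"z": 0,"wx": 0,"wy": 0,"wz": 0},
  {"hand": 0,"x": -0.09,"y": 0.035,"z": 0,"wx": 0,"wy": 0,"wz": 0},
  {"hand": 0,"x": -0.09,"y": 0.035,"z": 0,"wx": 0,"wy": 0,"wz": 0},
  {"hand": 0,"x": -0.09,"y": 0.035,"z": 0,"wx": 0,"wy": 0,"wz": 0},
])

```text
time: 3.7
tool_pos: [421.6, 238.2, 348.7]
eef_rot: [-1.936, -2.474, 0.0]
ft_force: [0.8, 0.1, -0.2]
grip_width: -0.1
gripper_force: 0.0
```

arm_command([
  {"hand": 0,"x": -0.09,"y": 0.035,"z": 0,"wx": 0,"wy": 0,"wz": 0},
  {"hand": 0,"x": -0.09,"y": 0.035,"z": 0,"wx": 0,"wy": 0,"wz": 0},
  {"hand": 0,"x": -0.09,"y": 0.035,"z": 0,"wx": 0,"wy": 0,"wz": 0},
  {"hand": 0,"x": -0.09,"y": 0.035,"z": 0,"wx": 0,"wy": 0,"wz": 0},
  {"hand": 0,"x": -0.09,"y": 0.035,"z": 0,"wx": 0,"wy": 0,"wz": 0},
  {"hand": 0,"x": -0.09,"y": 0.035,"z": 0,"wx": 0,"wy": 0,"wz": 0},
  {"hand": 0,"x": -0.09,"y": 0.035,"z": 0,"wx": 0,"wy": 0,"wz": 0},
  {"hand": 0,"x": 0,"y": 0,"z": 0,"wx": 0,"wy": 0,"wz": 0},
])

```text
time: 4.5
tool_pos: [577.9, 13.8, 347.0]
eef_rot: [-1.942, -2.469, 0.004]
ft_force: [-0.1, -0.4, 0.3]
grip_width: -0.0
gripper_force: 0.0
```

Run:
```python
from h import *
p=capture("wrist"); cv2.imwrite("pics/w1.png",p["color"][:,:,::-1])
s=telemetry.sense(); print(s["time"],s["tool_pos"],s["eef_rot"],s["qpos"],s["grip_width"],s["ft_force"]); print(p["fx"],p["position"],p["attitude"])
q=[627.7,23.3,.238]
for t in list(PTS)+["cell"]:
    print(t,[(np.round(d["point"],1).tolist(),round(d["p"],2)) for d in models.landmark_of(p,t)[:3]], proj(p,st(q,PTS.get(t,(-23,90,8)))))
```

```text
4.55 [576.72765971  15.92580223 347.36843714] [-1.93987469e+00 -2.46851986e+00  2.12995164e-03] [-1.65500788e-01  2.59537846e-01  1.19463804e+00 -2.06564688e-04
  1.68986914e+00 -4.04220945e-01] 0.18951173047835032 [-0.40178366  0.65521827 -0.7576069 ]
308.7082610908355 [562.1644626   79.129808   516.15982118] [2.85309768 0.34036785 0.04297687]
station [] [350.337826  154.3163439]
stop_face [([420.6, 93.0], 0.83)] [420.28581132  96.49219792]
trigger_pad [([385.4, 221.3], 0.8)] [385.62828469 225.20884565]
lock_face [([350.0, 217.0], 0.48)] [349.22323545 220.05671784]
cell [([336.2, 95.9], 0.92)] [337.64003171  97.63840942]
```

View pics/w1.png

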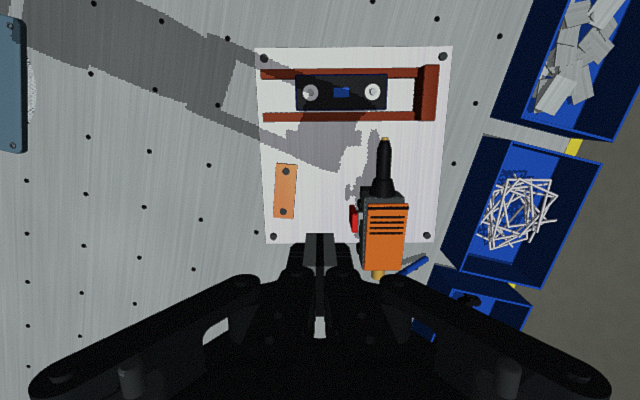

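The wrist view shows the whole plate, with corners (257,48), (453,46), (434,244) and (265,243). The cell is at (342,92), the stop at (420,93), the trigger at (385,222) and the button at (353,218). I'll refit with these.

Run:
```python
from h import *
obs=[]
p=capture("wrist"); t0=capture("top")
for t in ("stop_face","trigger_pad","lock_face"):
    L=models.landmark_of(p,t)
    if L: obs.append((p,t,L[0]["point"]))
# plate corners: whitish region contours
g=p["color"].astype(int); m=((g.min(2)>190)).astype(np.uint8)
C=[((-150,160,8),(257,48)),((150,160,8),(453,46)),((150,-160,8),(434,244)),((-150,-160,8),(265,243))]
gray=cv2.cvtColor(p["color"],cv2.COLOR_RGB2GRAY)
uv=cv2.cornerSubPix(gray,np.float32([c[1] for c in C]).reshape(-1,1,2),(5,5),(-1,-1),(3,50,.01)).reshape(-1,2); print(uv)
obs+=[(p,c[0],u) for c,u in zip(C,uv)]
T=np.float32([(251,131),(344,108),(368,190),(273,219)])
g2=cv2.cvtColor(t0["color"],cv2.COLOR_RGB2GRAY)
uv=cv2.cornerSubPix(g2,T.reshape(-1,1,2),(4,4),(-1,-1),(3,50,.01)).reshape(-1,2); print(uv)
f=lambda q,o:np.concatenate([proj(p,st(q,PTS[t] if isinstance(t,str) else t))-np.array(u) for p,t,u in o])
r=least_squares(f,[627,23,.238],args=(obs,),loss="soft_l1",x_scale=[10,10,.1]);q=r.x;print("wrist",q)
for o,e in zip(obs,f(q,obs).reshape(-1,2)): print(o[1],np.round(e,1))
o2=[(t0,X,u) for X,u in zip(((150,160,8),(150,-160,8),(-150,-160,8),(-150,160,8)),uv)]
r=least_squares(f,q,args=(o2,),loss="soft_l1",x_scale=[10,10,.1]);print("top",r.x,np.round(r.fun,1))
def loc(w): 
    w=w-[q[0],q[1],0];c,s=np.cos(q[2]),np.sin(q[2]);return np.round([c*w[0]+s*w[1],-s*w[0]+c*w[1]],1)
d=models.landmark_of(p,"cell")[0]["point"];print("cell",loc(atz(p,d,8)))
b=models.silhouettes(p,"cell")[0]["bbox"];print(b,loc(atz(p,(b[0],92),85)),loc(atz(p,(b[2],92),85)))
s=telemetry.sense();print(s["time"],s["tool_pos"],loc(s["tool_pos"]),R.from_rotvec(s["eef_rot"]).as_matrix().round(3))
```

```text
[[253.90646  52.85974]
 [453.       46.     ]
 [434.      244.     ]
 [269.8081  242.47197]]
[[251. 131.]
 [344. 108.]
 [368. 190.]
 [273. 219.]]
wrist [6.27985125e+02 2.77700362e+01 2.54849364e-01]
stop_face [-3.5  0.8]
trigger_pad [ 2.5 -3.4]
lock_face [ 2.6 -2.2]
(-150, 160, 8) [ 0.4 -0.6]
(150, 160, 8) [-1.1  3.2]
(150, -160, 8) [0.1 0. ]
(-150, -160, 8) [-3.1  3.7]
top [6.28913175e+02 2.19329871e+01 2.41736700e-01] [-0.8  0.2  0.1 -2.   2.1  1.9 -0.4 -0.3]
cell [-28.   90.5]
[295.8, 80.6, 385.7, 117.5] [-83.4  97.3] [36.4 95.6]
5.15 [575.90123099  18.39248595 349.10669031] [-52.8   4.1] [[-0.238  0.971  0.   ]
 [ 0.971  0.238 -0.   ]
 [-0.     0.    -1.   ]]
```

```bash
cat > fit.py <<'E'
from h import *
def edges(p,q,W=7):
    g=cv2.GaussianBlur(cv2.cvtColor(p["color"],cv2.COLOR_RGB2GRAY),(3,3),0).astype(np.float32); out=[]
    C=[(150,160,8),(150,-160,8),(-150,-160,8),(-150,160,8)]
    for a,b in zip(C,C[1:]+C[:1]):
        for k in np.linspace(.06,.94,30):
            X=np.array(a)*(1-k)+np.array(b)*k
            u=proj(p,st(q,X)); n=proj(p,st(q,X*[.97,.97,1]))-u
            t=proj(p,st(q,b))-proj(p,st(q,a)); n2=np.array([-t[1],t[0]])/np.linalg.norm(t); n2*=np.sign(n2@n)
            d=np.arange(-W,W+.1,.25); S=u+d[:,None]*n2
            v=cv2.remap(g,S[:,0].astype(np.float32)[None],S[:,1].astype(np.float32)[None],1)[0]
            gr=v[4:]-v[:-4]; i=gr.argmax()
            if gr[i]>20: out.append((p,X,u+d[i+2]*n2,n2))
    return out
def fit(ps,q,lm=None,n=4):
    for _ in range(n):
        E=sum([edges(p,q,7 if _<2 else 3) for p in ps],[])
        f=lambda q:np.array([(proj(p,st(q,X))-u)@m for p,X,u,m in E])
        r=least_squares(f,q,loss="soft_l1",f_scale=.5,x_scale=[10,10,.1]);q=r.x
    return q,len(E),np.median(abs(f(q)))
E
python3 - <<'E'
from fit import *
w=capture("wrist"); t=capture("top"); s0=capture("side"); q0=[628,24,.245]
for n,P in (("w",[w]),("t",[t]),("s",[s0]),("wts",[w,t,s0])): 
    q,k,m=fit(P,q0); print(n,np.round(q,4),k,m)
    for x in ("stop_face","trigger_pad","lock_face"):
        L=models.landmark_of(w,x); print(x,L and np.round(proj(w,st(q,PTS[x]))-L[0]["point"],1))
im=cv2.resize(w["color"][:,:,::-1],None,fx=3,fy=3,interpolation=cv2.INTER_CUBIC)
q,_,_=fit([w],q0)
for X in [(150,160,8),(150,-160,8),(-150,-160,8),(-150,160,8),(95,65,53),(95,115,53),(9,-44,137.5),(61,-44,137.5),(-11,-60,143),(-11,-86,143),(-11,-60,98)]:
    cv2.circle(im,tuple(np.int32(proj(w,st(q,X))*3+1)),3,(0,255,0),-1)
cv2.imwrite("pics/w2.png",im[90:690,720:1400])
E
```

```text
w [6.273773e+02 2.638550e+01 2.465000e-01] 88 0.26490556819697014
stop_face [-4.  3.]
trigger_pad [0.8 2.1]
lock_face [1.7 1.1]
t [6.267993e+02 2.917300e+01 2.499000e-01] 35 0.20547230671290398
stop_face [-3.9  0.7]
trigger_pad [ 1.2 -0.1]
lock_face [ 2.  -0.9]
s [6.293462e+02 2.549580e+01 2.502000e-01] 43 0.22498485985689382
stop_face [-3.1  3.7]
trigger_pad [2.3 2.9]
lock_face [3.1 2. ]
wts [6.274532e+02 2.636550e+01 2.464000e-01] 167 0.2673604009860281
stop_face [-3.9  3. ]
trigger_pad [0.9 2.1]
lock_face [1.8 1.1]
```

View pics/w2.png

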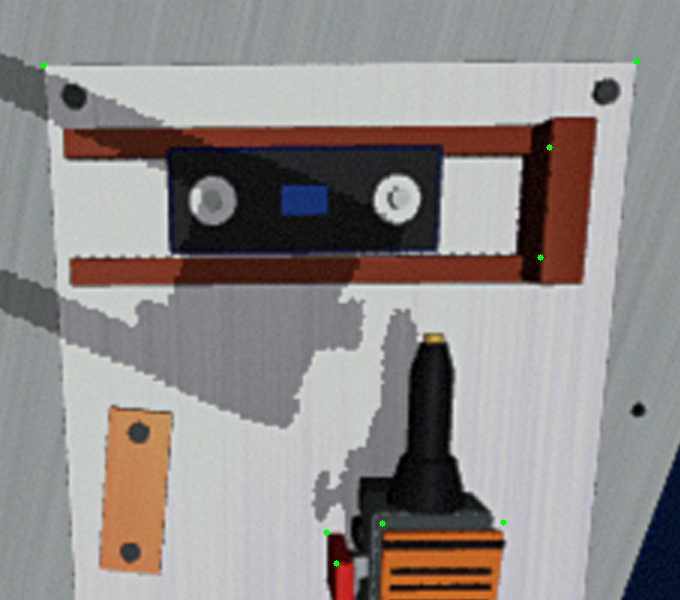

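The overlay agrees to about 1 mm: the corner dots sit on the plate corners, the stop dots on its front top edge and the cap dot by the red cap. So the station is at (627.4, 26.4, yaw 0.2465), the cell's rear face is at station x ≈ -84 and it has about 59 mm to travel. I go behind the cell with closed fingers.

arm_command([
  {"hand": 0,"x": 0.053,"y": -0.038,"z": 0,"wx": 0,"wy": 0,"wz": 0},
  {"hand": 0,"x": 0.053,"y": -0.038,"z": 0,"wx": 0,"wy": 0,"wz": 0},
  {"hand": 0,"x": 0.053,"y": -0.038,"z": 0,"wx": 0,"wy": 0,"wz": 0},
  {"hand": 0,"x": 0.053,"y": -0.038,"z": 0,"wx": 0,"wy": 0,"wz": 0},
  {"hand": 0,"x": 0,"y": 0,"z": 0.1,"wx": 0,"wy": 0,"wz": 0},
  {"hand": 0,"x": 0,"y": 0,"z": 0.1,"wx": 0,"wy": 0,"wz": 0},
  {"hand": 0,"x": 0,"y": 0,"z": 0.1,"wx": 0,"wy": 0,"wz": 0},
  {"hand": 0,"x": 0,"y": 0,"z": 0.1,"wx": 0,"wy": 0,"wz": 0},
])

```text
time: 6.7
tool_pos: [496.7, 86.2, 187.8]
eef_rot: [1.94, 2.47, 0.001]
ft_force: [0.8, -0.0, -0.1]
grip_width: -0.1
gripper_force: 0.0
```

arm_command([
  {"hand": 0,"x": 0,"y": 0,"z": 0,"wx": 0,"wy": 0,"wz": 0},
  {"hand": 0,"x": 0,"y": 0,"z": 0,"wx": 0,"wy": 0,"wz": 0},
  {"hand": 0,"x": 0,"y": 0,"z": 0,"wx": 0,"wy": 0,"wz": 0},
  {"hand": 0,"x": 0,"y": 0,"z": 0,"wx": 0,"wy": 0,"wz": 0},
  {"hand": 0,"x": 0,"y": 0,"z": 0,"wx": 0,"wy": 0,"wz": 0},
  {"hand": 0,"x": 0,"y": 0,"z": 0,"wx": 0,"wy": 0,"wz": 0},
  {"hand": 0,"x": 0,"y": 0,"z": 0,"wx": 0,"wy": 0,"wz": 0},
  {"hand": 0,"x": 0,"y": 0,"z": 0,"wx": 0,"wy": 0,"wz": 0},
])

```text
time: 7.5
tool_pos: [496.9, 86.0, 189.1]
eef_rot: [1.94, 2.47, 0.0]
ft_force: [-0.4, -0.2, 0.5]
grip_width: -0.3
gripper_force: 0.0
```

```bash
cat >> h.py <<'E'
Q=[627.4,26.4,.2465]
def loc(w,q=Q):
    w=w-np.array([q[0],q[1],0]);c,s=np.cos(q[2]),np.sin(q[2]);return np.round([c*w[0]+s*w[1],-s*w[0]+c*w[1],w[2]],1)
E
python3 - <<'E'
from h import *
s=telemetry.sense();print(s["time"],s["tool_pos"],loc(s["tool_pos"]),s["eef_rot"],s["ft_force"])
p=capture("wrist"); b=models.silhouettes(p,"cell")[0]
print(b["bbox"],b["p"])
im=p["color"][:,:,::-1].copy()
for X in [(-84,67.5,93),(-84,112.5,93),(-84,67.5,8),(-84,112.5,8)]: cv2.circle(im,tuple(np.int32(proj(p,st(Q,X)))),3,(0,255,0),-1)
cv2.imwrite("pics/w3.png",im)
E
```

```text
7.5 [496.89560864  86.01142605 189.0865221 ] [-112.    89.7  189.1] [1.94040774e+00 2.47046877e+00 2.34516959e-04] [-0.37366013 -0.16883764  0.54969958]
[344.0, 152.8, 489.9, 213.2] 0.96
```

View pics/w3.png

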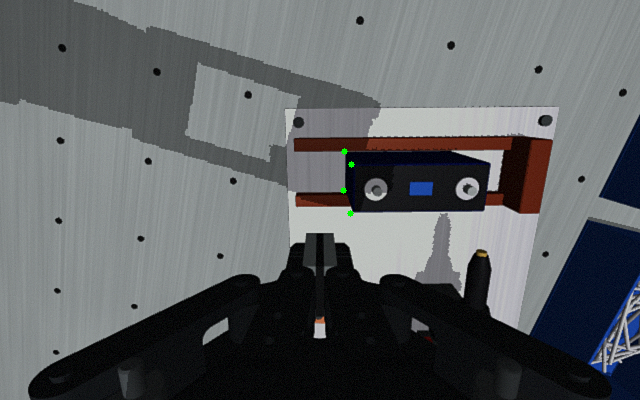

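The dots sit on the cell's rear face, near (347,152) to (350,212). I lower behind it and begin the push.

arm_command([
  {"hand": 0,"x": 0,"y": 0,"z": 0.09,"wx": 0,"wy": 0,"wz": 0},
  {"hand": 0,"x": 0,"y": 0,"z": 0.09,"wx": 0,"wy": 0,"wz": 0},
  {"hand": 0,"x": 0,"y": 0,"z": 0.09,"wx": 0,"wy": 0,"wz": 0},
  {"hand": 0,"x": 0,"y": 0,"z": 0.09,"wx": 0,"wy": 0,"wz": 0},
  {"hand": 0,"x": 0,"y": 0,"z": 0,"wx": 0,"wy": 0,"wz": 0},
  {"hand": 0,"x": 0,"y": 0.015,"z": 0,"wx": 0,"wy": 0,"wz": 0},
  {"hand": 0,"x": 0,"y": 0.015,"z": 0,"wx": 0,"wy": 0,"wz": 0},
  {"hand": 0,"x": 0,"y": 0.015,"z": 0,"wx": 0,"wy": 0,"wz": 0},
])

```text
time: 8.4
tool_pos: [514.5, 90.1, 46.8]
eef_rot: [1.94, 2.471, -0.001]
ft_force: [-10.7, -3.5, 9.3]
grip_width: 0.0
gripper_force: 5.7
```

arm_command([
  {"hand": 0,"x": 0,"y": 0.0125,"z": 0,"wx": 0,"wy": 0,"wz": 0},
  {"hand": 0,"x": 0,"y": 0.0125,"z": 0,"wx": 0,"wy": 0,"wz": 0},
  {"hand": 0,"x": 0,"y": 0.0125,"z": 0,"wx": 0,"wy": 0,"wz": 0},
  {"hand": 0,"x": 0,"y": 0.0125,"z": 0,"wx": 0,"wy": 0,"wz": 0},
  {"hand": 0,"x": 0,"y": 0.0125,"z": 0,"wx": 0,"wy": 0,"wz": 0},
  {"hand": 0,"x": 0,"y": 0.0125,"z": 0,"wx": 0,"wy": 0,"wz": 0},
  {"hand": 0,"x": 0,"y": 0.0125,"z": 0,"wx": 0,"wy": 0,"wz": 0},
  {"hand": 0,"x": 0,"y": 0.0125,"z": 0,"wx": 0,"wy": 0,"wz": 0},
])

```text
time: 9.2
tool_pos: [551.6, 99.5, 46.6]
eef_rot: [-1.938, -2.47, 0.004]
ft_force: [-9.8, -1.5, 6.9]
grip_width: -0.3
gripper_force: 5.3
```

Run:
```python
from h import *
s=telemetry.sense();print(s["time"],loc(s["tool_pos"]),s["ft_force"])
```

```text
9.2 [-55.7  89.4  46.6] [-9.84874296 -1.47632035  6.90245711]
```

arm_command([
  {"hand": 0,"x": 0,"y": 0.006,"z": 0,"wx": 0,"wy": 0,"wz": 0},
  {"hand": 0,"x": 0,"y": 0.006,"z": 0,"wx": 0,"wy": 0,"wz": 0},
  {"hand": 0,"x": 0,"y": 0.006,"z": 0,"wx": 0,"wy": 0,"wz": 0},
  {"hand": 0,"x": 0,"y": 0.006,"z": 0,"wx": 0,"wy": 0,"wz": 0},
  {"hand": 0,"x": 0,"y": 0.004,"z": 0,"wx": 0,"wy": 0,"wz": 0},
  {"hand": 0,"x": 0,"y": 0.004,"z": 0,"wx": 0,"wy": 0,"wz": 0},
  {"hand": 0,"x": 0,"y": 0,"z": 0,"wx": 0,"wy": 0,"wz": 0},
  {"hand": 0,"x": 0,"y": 0,"z": 0,"wx": 0,"wy": 0,"wz": 0},
])

```text
time: 10.0
tool_pos: [564.4, 102.6, 46.6]
eef_rot: [-1.939, -2.47, 0.003]
ft_force: [-8.3, -2.7, 6.3]
grip_width: -0.2
gripper_force: 4.4
```

Run:
```python
from h import *
s=telemetry.sense();print(s["time"],loc(s["tool_pos"]),s["ft_force"])
for n in("side","top"):
    p=capture(n)
    d=models.landmark_of(p,"cell");print(n,[(x["p"],loc(atz(p,x["point"],8))) for x in d])
```

```text
10.0 [-42.5  89.3  46.6] [-8.26598828 -2.7138654   6.252768  ]
side [(0.58, array([24.8, 82.7,  8. ]))]
top []
```

Force is still only sliding friction, so I continue slowly until it rises.

arm_command([
  {"hand": 0,"x": 0,"y": 0.004,"z": 0,"wx": 0,"wy": 0,"wz": 0},
  {"hand": 0,"x": 0,"y": 0.004,"z": 0,"wx": 0,"wy": 0,"wz": 0},
  {"hand": 0,"x": 0,"y": 0.004,"z": 0,"wx": 0,"wy": 0,"wz": 0},
  {"hand": 0,"x": 0,"y": 0,"z": 0,"wx": 0,"wy": 0,"wz": 0},
  {"hand": 0,"x": 0,"y": 0,"z": 0,"wx": 0,"wy": 0,"wz": 0},
  {"hand": 0,"x": 0,"y": 0,"z": 0,"wx": 0,"wy": 0,"wz": 0},
  {"hand": 0,"x": 0,"y": 0,"z": 0,"wx": 0,"wy": 0,"wz": 0},
  {"hand": 0,"x": 0,"y": 0,"z": 0,"wx": 0,"wy": 0,"wz": 0},
])

```text
time: 11.0
tool_pos: [568.1, 103.6, 46.6]
eef_rot: [-1.938, -2.469, 0.005]
ft_force: [-10.8, -2.8, 8.1]
grip_width: 0.0
gripper_force: 5.8
```

arm_command([
  {"hand": 0,"x": 0,"y": 0.004,"z": 0,"wx": 0,"wy": 0,"wz": 0},
  {"hand": 0,"x": 0,"y": 0.004,"z": 0,"wx": 0,"wy": 0,"wz": 0},
  {"hand": 0,"x": 0,"y": 0,"z": 0,"wx": 0,"wy": 0,"wz": 0},
  {"hand": 0,"x": 0,"y": 0,"z": 0,"wx": 0,"wy": 0,"wz": 0},
  {"hand": 0,"x": 0,"y": 0,"z": 0,"wx": 0,"wy": 0,"wz": 0},
  {"hand": 0,"x": 0,"y": 0,"z": 0,"wx": 0,"wy": 0,"wz": 0},
  {"hand": 0,"x": 0,"y": 0,"z": 0,"wx": 0,"wy": 0,"wz": 0},
  {"hand": 0,"x": 0,"y": 0,"z": 0,"wx": 0,"wy": 0,"wz": 0},
])

```text
time: 11.8
tool_pos: [568.1, 103.6, 46.6]
eef_rot: [-1.935, -2.467, 0.013]
ft_force: [-20.3, -6.7, 15.8]
grip_width: 0.1
gripper_force: 10.8
```

Motion stalled at station x = -38.5 while the force doubled, so the cell is against the stop. I back off, rise, open to 48 mm and move over the gun.

arm_command([
  {"hand": 0,"x": 0,"y": -0.02,"z": 0,"wx": 0,"wy": 0,"wz": 0},
  {"hand": 0,"x": 0,"y": -0.025,"z": 0,"wx": 0,"wy": 0,"wz": 0},
  {"hand": 0,"x": 0,"y": 0,"z": -0.05,"wx": 0,"wy": 0,"wz": 0},
  {"hand": 0,"x": 0,"y": 0,"z": -0.1,"wx": 0,"wy": 0,"wz": 0},
  {"hand": 0,"x": 0,"y": 0,"z": -0.1,"wx": 0,"wy": 0,"wz": 0},
  {"hand": 0,"x": 0,"y": 0,"z": -0.1,"wx": 0,"wy": 0,"wz": 0},
  {"hand": 0,"x": 0,"y": 0,"z": -0.1,"wx": 0,"wy": 0,"wz": 0},
  {"hand": 48,"x": 0,"y": 0,"z": 0,"wx": 0,"wy": 0,"wz": 0},
])

```text
time: 12.6
tool_pos: [560.0, 100.5, 232.6]
eef_rot: [1.933, 2.462, 0.014]
ft_force: [1.0, -0.6, 1.0]
grip_width: 13.5
gripper_force: 0.0
```

arm_command([
  {"hand": 48,"x": -0.1,"y": 0.037,"z": 0,"wx": 0,"wy": 0,"wz": 0},
  {"hand": 48,"x": -0.1,"y": 0.037,"z": 0,"wx": 0,"wy": 0,"wz": 0},
  {"hand": 48,"x": -0.1,"y": 0.037,"z": 0,"wx": 0,"wy": 0,"wz": 0},
  {"hand": 48,"x": -0.1,"y": 0.037,"z": 0,"wx": 0,"wy": 0,"wz": 0},
  {"hand": 48,"x": 0,"y": 0,"z": 0,"wx": 0,"wy": 0,"wz": 0},
  {"hand": 48,"x": 0,"y": 0,"z": 0,"wx": 0,"wy": 0,"wz": 0},
  {"hand": 48,"x": 0,"y": 0,"z": 0,"wx": 0,"wy": 0,"wz": 0},
  {"hand": 48,"x": 0,"y": 0,"z": 0,"wx": 0,"wy": 0,"wz": 0},
])

```text
time: 13.4
tool_pos: [650.9, -39.7, 225.3]
eef_rot: [1.939, 2.472, 0.001]
ft_force: [0.4, -0.4, 0.1]
grip_width: 48.1
gripper_force: 0.0
```

Run:
```python
from fit import *
s=telemetry.sense();print(s["time"],loc(s["tool_pos"]),s["ft_force"],s["grip_width"])
p=capture("wrist"); print(fit([p],Q))
s=telemetry.sense();print(loc(s["tool_pos"]))
for t in("lock_face","trigger_pad","stop_face"): print(t,[(x["p"],np.round(x["point"],1)) for x in models.landmark_of(p,t)],proj(p,st(Q,PTS[t])))
im=p["color"][:,:,::-1].copy()
for X in [(-25,67.5,93),(95,67.5,93),(-25,112.5,93),(-11,-60,143),(-11,-60,98)]: cv2.circle(im,tuple(np.int32(proj(p,st(Q,X)))),2,(0,255,0),-1)
cv2.imwrite("pics/w4.png",im)
```

```text
13.4 [  6.7 -69.9 225.3] [ 0.35786701 -0.39268015  0.08505255] 48.14963389987125
(array([6.26828415e+02, 2.73969414e+01, 2.47968367e-01]), 49, np.float64(0.2580085413141232))
[  6.7 -69.9 225.4]
lock_face [(0.78, array([297.6, 189.9]))] [300.45126238 190.97906749]
trigger_pad [(0.79, array([351.4, 195.8]))] [352.56731975 196.65123746]
stop_face [(0.66, array([410.1,  14.7]))] [405.95509606  15.6253831 ]
```

View pics/w4.png

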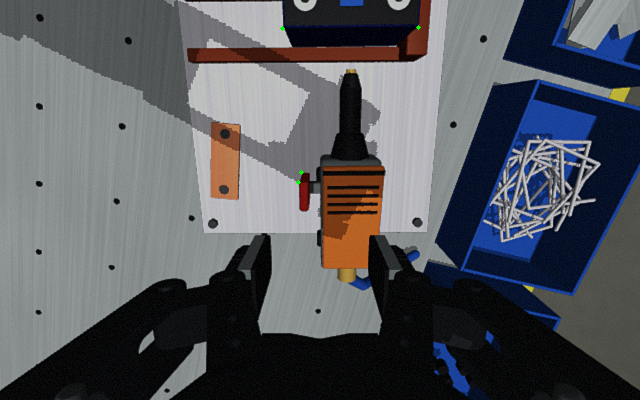

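The cell is against the stop, with its end at the stop's face near (418,27). The button cap at (304,190) sits between the fingers in x, and the lever is under the right finger. I shift by (-4, -1.6) mm in tool x and y, then descend to just above contact.

arm_command([
  {"hand": 48,"x": -0.01,"y": -0.004,"z": 0.05,"wx": 0,"wy": 0,"wz": 0},
  {"hand": 48,"x": 0,"y": 0,"z": 0.05,"wx": 0,"wy": 0,"wz": 0},
  {"hand": 48,"x": 0,"y": 0,"z": 0.05,"wx": 0,"wy": 0,"wz": 0},
  {"hand": 48,"x": 0,"y": 0,"z": 0.03,"wx": 0,"wy": 0,"wz": 0},
  {"hand": 48,"x": 0,"y": 0,"z": 0.02,"wx": 0,"wy": 0,"wz": 0},
  {"hand": 48,"x": 0,"y": 0,"z": 0,"wx": 0,"wy": 0,"wz": 0},
  {"hand": 48,"x": 0,"y": 0,"z": 0,"wx": 0,"wy": 0,"wz": 0},
  {"hand": 48,"x": 0,"y": 0,"z": 0,"wx": 0,"wy": 0,"wz": 0},
])

```text
time: 14.4
tool_pos: [651.5, -45.4, 146.1]
eef_rot: [1.939, 2.469, 0.001]
ft_force: [-0.5, -0.6, 0.5]
grip_width: 48.0
gripper_force: 0.0
```

Run:
```python
from h import *
s=telemetry.sense();print(s["time"],loc(s["tool_pos"]),s["ft_force"],s["grip_width"])
p=capture("wrist"); 
for t in("lock_face","trigger_pad"): print(t,[(x["p"],np.round(x["point"],1)) for x in models.landmark_of(p,t)],proj(p,st(Q,PTS[t])))
im=cv2.resize(p["color"][100:340,180:480,::-1],None,fx=2.5,fy=2.5,interpolation=cv2.INTER_CUBIC)
cv2.imwrite("pics/w5.png",im)
```

```text
14.4 [  5.8 -75.5 146.1] [-0.54050944 -0.55529944  0.52530555] 47.97007422741982
lock_face [(0.71, array([291.9, 213. ]))] [294.45996999 212.38394646]
trigger_pad [] [367.58182934 222.12652323]
```

View pics/w5.png

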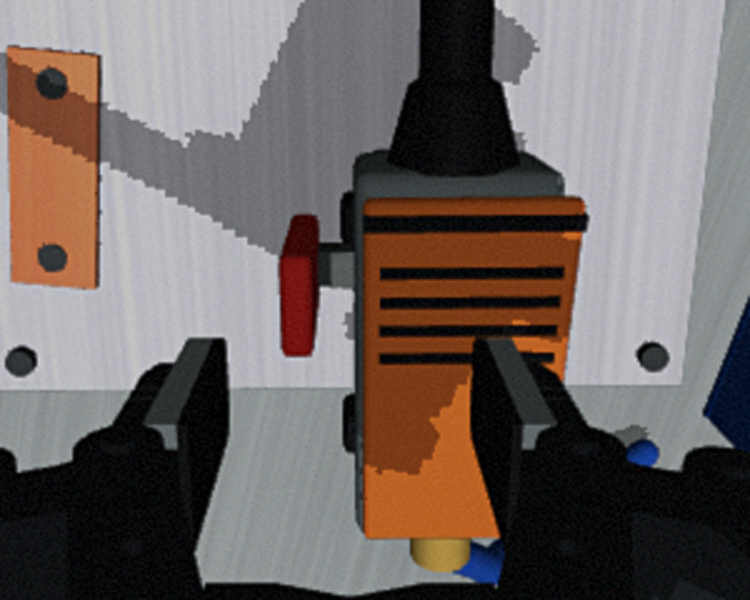

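The crop shows the red cap at (299,290) between the two finger tips, (227,340) on the left and (475,340) on the right. The right tip is over the lever. The tips look low in the picture against the cap, so I check their depth by projection.

Run:
```python
from h import *
p=capture("wrist"); s=telemetry.sense(); M=R.from_rotvec(s["eef_rot"]).as_matrix(); T=s["tool_pos"]
f=lambda u:np.round((u-[180,100])*2.5)
for z in(0,-5,-10): 
  for x in (11,): print(z,x,f(proj(p,T+M@[x,-24,z])),f(proj(p,T+M@[x,24,z])))
for X in((-11,-60,143),(-11,-86,143),(9,-44,140),(61,-44,140)): print(X,f(proj(p,st(Q,X))))
```

```text
0 11 [246. 280.] [453. 280.]
-5 11 [243. 287.] [456. 287.]
-10 11 [240. 295.] [459. 294.]
(-11, -60, 143) [278. 259.]
(-11, -86, 143) [282. 362.]
(9, -44, 140) [364. 189.]
(61, -44, 140) [589. 187.]
```

arm_command([
  {"hand": 48,"x": 0,"y": 0,"z": 0.01,"wx": 0,"wy": 0,"wz": 0},
  {"hand": 48,"x": 0,"y": 0,"z": 0.01,"wx": 0,"wy": 0,"wz": 0},
  {"hand": 48,"x": 0,"y": 0,"z": 0.01,"wx": 0,"wy": 0,"wz": 0},
  {"hand": 48,"x": 0,"y": 0,"z": 0,"wx": 0,"wy": 0,"wz": 0},
  {"hand": 48,"x": 0,"y": 0,"z": 0,"wx": 0,"wy": 0,"wz": 0},
  {"hand": 48,"x": 0,"y": 0,"z": 0,"wx": 0,"wy": 0,"wz": 0},
  {"hand": 48,"x": 0,"y": 0,"z": 0,"wx": 0,"wy": 0,"wz": 0},
  {"hand": 48,"x": 0,"y": 0,"z": 0,"wx": 0,"wy": 0,"wz": 0},
])

```text
time: 15.4
tool_pos: [650.8, -45.3, 133.1]
eef_rot: [1.94, 2.47, 0.0]
ft_force: [-0.3, -0.1, -0.7]
grip_width: 47.8
gripper_force: 0.0
```

arm_command([
  {"hand": 48,"x": 0,"y": 0,"z": 0.01,"wx": 0,"wy": 0,"wz": 0},
  {"hand": 48,"x": 0,"y": 0,"z": 0.005,"wx": 0,"wy": 0,"wz": 0},
  {"hand": 48,"x": 0,"y": 0,"z": 0,"wx": 0,"wy": 0,"wz": 0},
  {"hand": 48,"x": 0,"y": 0,"z": 0,"wx": 0,"wy": 0,"wz": 0},
  {"hand": 48,"x": 0,"y": 0,"z": 0,"wx": 0,"wy": 0,"wz": 0},
  {"hand": 48,"x": 0,"y": 0,"z": 0,"wx": 0,"wy": 0,"wz": 0},
  {"hand": 48,"x": 0,"y": 0,"z": 0,"wx": 0,"wy": 0,"wz": 0},
  {"hand": 48,"x": 0,"y": 0,"z": 0,"wx": 0,"wy": 0,"wz": 0},
])

```text
time: 16.2
tool_pos: [650.8, -45.3, 127.0]
eef_rot: [1.94, 2.47, 0.0]
ft_force: [-0.4, 0.4, 0.0]
grip_width: 47.8
gripper_force: 0.0
```

arm_command([
  {"hand": 48,"x": 0,"y": 0,"z": 0.008,"wx": 0,"wy": 0,"wz": 0},
  {"hand": 48,"x": 0,"y": 0,"z": 0.008,"wx": 0,"wy": 0,"wz": 0},
  {"hand": 48,"x": 0,"y": 0,"z": 0,"wx": 0,"wy": 0,"wz": 0},
  {"hand": 48,"x": 0,"y": 0,"z": 0,"wx": 0,"wy": 0,"wz": 0},
  {"hand": 48,"x": 0,"y": 0,"z": 0,"wx": 0,"wy": 0,"wz": 0},
  {"hand": 48,"x": 0,"y": 0,"z": 0,"wx": 0,"wy": 0,"wz": 0},
  {"hand": 48,"x": 0,"y": 0,"z": 0,"wx": 0,"wy": 0,"wz": 0},
  {"hand": 48,"x": 0,"y": 0,"z": 0,"wx": 0,"wy": 0,"wz": 0},
])

```text
time: 17.0
tool_pos: [650.8, -45.3, 120.6]
eef_rot: [1.94, 2.471, 0.0]
ft_force: [0.5, 0.2, 0.4]
grip_width: 48.2
gripper_force: 0.0
```

arm_command([
  {"hand": 48,"x": 0,"y": 0,"z": 0.008,"wx": 0,"wy": 0,"wz": 0},
  {"hand": 48,"x": 0,"y": 0,"z": 0.004,"wx": 0,"wy": 0,"wz": 0},
  {"hand": 48,"x": 0,"y": 0,"z": 0,"wx": 0,"wy": 0,"wz": 0},
  {"hand": 48,"x": 0,"y": 0,"z": 0,"wx": 0,"wy": 0,"wz": 0},
  {"hand": 48,"x": 0,"y": 0,"z": 0,"wx": 0,"wy": 0,"wz": 0},
  {"hand": 48,"x": 0,"y": 0,"z": 0,"wx": 0,"wy": 0,"wz": 0},
  {"hand": 48,"x": 0,"y": 0,"z": 0,"wx": 0,"wy": 0,"wz": 0},
  {"hand": 48,"x": 0,"y": 0,"z": 0,"wx": 0,"wy": 0,"wz": 0},
])

```text
time: 17.8
tool_pos: [650.8, -45.3, 115.8]
eef_rot: [1.94, 2.471, 0.0]
ft_force: [-0.3, -0.5, -0.6]
grip_width: 48.1
gripper_force: 0.0
```

Run:
```python
from h import *
s=telemetry.sense();print(s["time"],loc(s["tool_pos"]),s["ft_force"],s["wrist_torque"],s["grip_width"])
p=capture("wrist"); 
im=cv2.resize(p["color"][100:340,180:480,::-1],None,fx=2.5,fy=2.5,interpolation=cv2.INTER_CUBIC)
cv2.imwrite("pics/w6.png",im)
```

```text
17.8 [  5.2 -75.2 115.8] [-0.29773267 -0.49206948 -0.62097996] [-0.00398897 -0.03108317 -0.00829006] 48.12202236074975
```

View pics/w6.png

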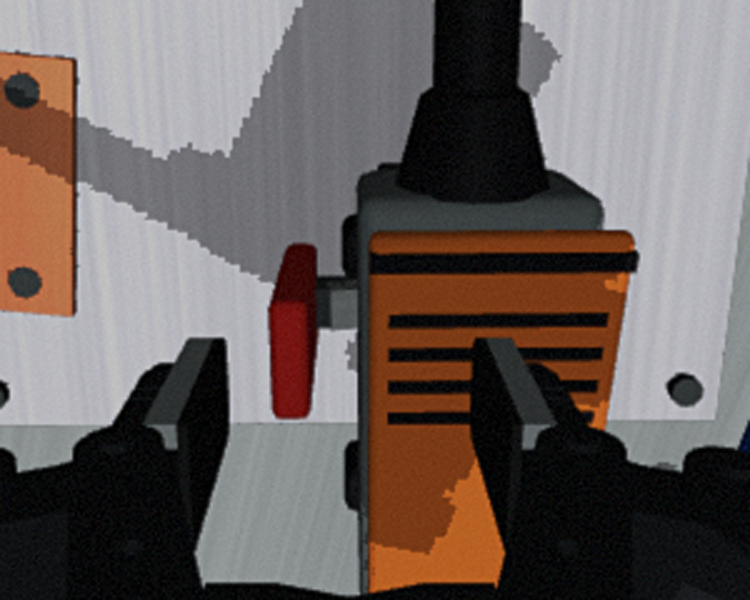

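The right tip, now at (475,340), is still above the lever, and the cap at (292,340) lies between the tips. The fingers end about 30 mm behind the nominal TCP, so I keep descending on force feedback. This was the last of my allowed pictures.

arm_command([
  {"hand": 48,"x": 0,"y": 0,"z": 0.008,"wx": 0,"wy": 0,"wz": 0},
  {"hand": 48,"x": 0,"y": 0,"z": 0.004,"wx": 0,"wy": 0,"wz": 0},
  {"hand": 48,"x": 0,"y": 0,"z": 0,"wx": 0,"wy": 0,"wz": 0},
  {"hand": 48,"x": 0,"y": 0,"z": 0,"wx": 0,"wy": 0,"wz": 0},
  {"hand": 48,"x": 0,"y": 0,"z": 0,"wx": 0,"wy": 0,"wz": 0},
  {"hand": 48,"x": 0,"y": 0,"z": 0,"wx": 0,"wy": 0,"wz": 0},
  {"hand": 48,"x": 0,"y": 0,"z": 0,"wx": 0,"wy": 0,"wz": 0},
  {"hand": 48,"x": 0,"y": 0,"z": 0,"wx": 0,"wy": 0,"wz": 0},
])

```text
time: 18.65
tool_pos: [650.8, -45.3, 111.0]
eef_rot: [1.94, 2.471, 0.0]
ft_force: [0.7, -0.3, -0.3]
grip_width: 48.4
gripper_force: 0.0
```

arm_command([
  {"hand": 48,"x": 0,"y": 0,"z": 0.008,"wx": 0,"wy": 0,"wz": 0},
  {"hand": 48,"x": 0,"y": 0,"z": 0.004,"wx": 0,"wy": 0,"wz": 0},
  {"hand": 48,"x": 0,"y": 0,"z": 0,"wx": 0,"wy": 0,"wz": 0},
  {"hand": 48,"x": 0,"y": 0,"z": 0,"wx": 0,"wy": 0,"wz": 0},
  {"hand": 48,"x": 0,"y": 0,"z": 0,"wx": 0,"wy": 0,"wz": 0},
  {"hand": 48,"x": 0,"y": 0,"z": 0,"wx": 0,"wy": 0,"wz": 0},
  {"hand": 48,"x": 0,"y": 0,"z": 0,"wx": 0,"wy": 0,"wz": 0},
  {"hand": 48,"x": 0,"y": 0,"z": 0,"wx": 0,"wy": 0,"wz": 0},
])

```text
time: 19.45
tool_pos: [651.1, -45.0, 106.8]
eef_rot: [1.94, 2.47, 0.001]
ft_force: [-0.1, 2.1, 4.2]
grip_width: 48.0
gripper_force: 2.4
```

arm_command([
  {"hand": 48,"x": 0,"y": 0,"z": 0.006,"wx": 0,"wy": 0,"wz": 0},
  {"hand": 48,"x": 0,"y": 0,"z": 0.006,"wx": 0,"wy": 0,"wz": 0},
  {"hand": 48,"x": 0,"y": 0,"z": 0.006,"wx": 0,"wy": 0,"wz": 0},
  {"hand": 48,"x": 0,"y": 0,"z": 0.004,"wx": 0,"wy": 0,"wz": 0},
  {"hand": 48,"x": 0,"y": 0,"z": 0,"wx": 0,"wy": 0,"wz": 0},
  {"hand": 48,"x": 0,"y": 0,"z": 0,"wx": 0,"wy": 0,"wz": 0},
  {"hand": 48,"x": 0,"y": 0,"z": 0,"wx": 0,"wy": 0,"wz": 0},
  {"hand": 48,"x": 0,"y": 0,"z": 0,"wx": 0,"wy": 0,"wz": 0},
])

```text
time: 20.25
tool_pos: [650.9, -44.0, 98.3]
eef_rot: [-1.94, -2.471, -0.003]
ft_force: [-1.1, 4.4, 7.0]
grip_width: 48.2
gripper_force: 3.7
```

arm_command([
  {"hand": 48,"x": 0,"y": 0,"z": 0.005,"wx": 0,"wy": 0,"wz": 0},
  {"hand": 48,"x": 0,"y": 0,"z": 0.005,"wx": 0,"wy": 0,"wz": 0},
  {"hand": 48,"x": 0,"y": 0,"z": 0,"wx": 0,"wy": 0,"wz": 0},
  {"hand": 48,"x": 0,"y": 0,"z": 0,"wx": 0,"wy": 0,"wz": 0},
  {"hand": 48,"x": 0,"y": 0,"z": 0,"wx": 0,"wy": 0,"wz": 0},
  {"hand": 48,"x": 0,"y": 0,"z": 0,"wx": 0,"wy": 0,"wz": 0},
  {"hand": 48,"x": 0,"y": 0,"z": 0,"wx": 0,"wy": 0,"wz": 0},
  {"hand": 48,"x": 0,"y": 0,"z": 0,"wx": 0,"wy": 0,"wz": 0},
])

```text
time: 21.05
tool_pos: [651.1, -43.9, 96.1]
eef_rot: [1.939, 2.471, 0.004]
ft_force: [-5.3, 5.5, 16.6]
grip_width: 47.7
gripper_force: 8.1
```

Run:
```python
from h import *
s=telemetry.sense();print(s["time"],loc(s["tool_pos"]),s["ft_force"],s["wrist_torque"],s["grip_width"])
```

```text
21.05 [  5.9 -74.   96.1] [-5.32274184  5.51820179 16.59515922] [1.05511872 0.54371566 0.1848195 ] 47.67723928822482
```

The trigger is stalled at its stop with 16.6 N. I keep it down and shift the hand to +x to press the button.

arm_command([
  {"hand": 48,"x": 0,"y": 0.005,"z": 0.003,"wx": 0,"wy": 0,"wz": 0},
  {"hand": 48,"x": 0,"y": 0.005,"z": 0,"wx": 0,"wy": 0,"wz": 0},
  {"hand": 48,"x": 0,"y": 0.005,"z": 0,"wx": 0,"wy": 0,"wz": 0},
  {"hand": 48,"x": 0,"y": 0.005,"z": 0,"wx": 0,"wy": 0,"wz": 0},
  {"hand": 48,"x": 0,"y": 0.005,"z": 0,"wx": 0,"wy": 0,"wz": 0},
  {"hand": 48,"x": 0,"y": 0.005,"z": 0,"wx": 0,"wy": 0,"wz": 0},
  {"hand": 48,"x": 0,"y": 0,"z": 0,"wx": 0,"wy": 0,"wz": 0},
  {"hand": 48,"x": 0,"y": 0,"z": 0,"wx": 0,"wy": 0,"wz": 0},
])

```text
time: 21.85
tool_pos: [658.5, -43.6, 96.0]
eef_rot: [-1.938, -2.469, 0.008]
ft_force: [-21.4, -1.8, 28.6]
grip_width: 47.8
gripper_force: 15.3
```

```bash
cat > c.py <<'E'
from h import *
s=telemetry.sense();print(s["time"],loc(s["tool_pos"]),s["ft_force"],s["wrist_torque"],s["grip_width"])
p=capture("wrist")
for t in ("lock_face","lock"): print([(round(d["p"],2),np.round(d["point"],1)) for d in models.landmark_of(p,t)[:2]])
for k in (0,4,8): print(k,proj(p,st(Q,(-11+k,-73,120.5))))
h=cv2.cvtColor(p["color"],cv2.COLOR_RGB2HSV); m=((h[...,0]<6)|(h[...,0]>174))&(h[...,1]>170)&(h[...,2]>60)
n,l,S,C=cv2.connectedComponentsWithStats(m.astype(np.uint8)); print([S[i].tolist() for i in range(1,n) if S[i][4]>60])
E
python3 c.py
```

```text
21.85 [ 13.1 -75.5  96. ] [-21.43529454  -1.83086149  28.62863655] [-0.17102397  2.97342439  0.07437503] 47.77420021050588
[(0.58, array([271.6, 243.2]))]Traceback (most recent call last):
  File "c.py", line 4, in <module>
    for t in ("lock_face","lock"): print([(round(d["p"],2),np.round(d["point"],1)) for d in models.landmark_of(p,t)[:2]])
                                                                                            ~~~~~~~~~~~~~~~~~~^^^^^
ValueError: it knows: busbar, cap_jar, cell, cleaner, lock_face, screwdriver, spare_cell, station, stop_face, trigger_pad, wrench
```

arm_command([
  {"hand": 48,"x": 0,"y": 0.003,"z": -0.003,"wx": 0,"wy": 0,"wz": 0},
  {"hand": 48,"x": 0,"y": 0.004,"z": 0,"wx": 0,"wy": 0,"wz": 0},
  {"hand": 48,"x": 0,"y": 0.004,"z": 0,"wx": 0,"wy": 0,"wz": 0},
  {"hand": 48,"x": 0,"y": 0.004,"z": 0,"wx": 0,"wy": 0,"wz": 0},
  {"hand": 48,"x": 0,"y": 0,"z": 0,"wx": 0,"wy": 0,"wz": 0},
  {"hand": 48,"x": 0,"y": 0,"z": 0,"wx": 0,"wy": 0,"wz": 0},
  {"hand": 48,"x": 0,"y": 0,"z": 0,"wx": 0,"wy": 0,"wz": 0},
  {"hand": 48,"x": 0,"y": 0,"z": 0,"wx": 0,"wy": 0,"wz": 0},
])

```text
time: 22.75
tool_pos: [664.6, -42.3, 96.2]
eef_rot: [-1.938, -2.468, 0.008]
ft_force: [-18.7, -1.5, 22.4]
grip_width: 48.0
gripper_force: 12.4
```

```bash
sed -i 's/("lock_face","lock")/("lock_face",)/' c.py; python3 c.py
```

```text
22.75 [ 19.3 -75.7  96.2] [-18.68397972  -1.49213078  22.4216837 ] [-0.27306053  2.5667683  -0.01177175] 48.024409101876124
[(0.9, array([270.4, 241.2]))]
0 [260.19627222 243.14208936]
4 [268.04767557 243.1045345 ]
8 [275.90230026 243.06696424]
[[265, 233, 19, 54, 893]]
```

arm_command([
  {"hand": 48,"x": 0,"y": 0.004,"z": 0,"wx": 0,"wy": 0,"wz": 0},
  {"hand": 48,"x": 0,"y": 0.004,"z": 0,"wx": 0,"wy": 0,"wz": 0},
  {"hand": 48,"x": 0,"y": 0.004,"z": 0,"wx": 0,"wy": 0,"wz": 0},
  {"hand": 48,"x": 0,"y": 0,"z": 0,"wx": 0,"wy": 0,"wz": 0},
  {"hand": 48,"x": 0,"y": 0,"z": 0,"wx": 0,"wy": 0,"wz": 0},
  {"hand": 48,"x": 0,"y": 0,"z": 0,"wx": 0,"wy": 0,"wz": 0},
  {"hand": 48,"x": 0,"y": 0,"z": 0,"wx": 0,"wy": 0,"wz": 0},
  {"hand": 48,"x": 0,"y": 0,"z": 0,"wx": 0,"wy": 0,"wz": 0},
])

```text
time: 23.65
tool_pos: [666.1, -41.9, 96.1]
eef_rot: [-1.936, -2.465, 0.015]
ft_force: [-28.3, -5.2, 28.1]
grip_width: 47.8
gripper_force: 19.7
```

```bash
python3 c.py
```

```text
23.65 [ 20.9 -75.7  96.1] [-28.25975552  -5.15211682  28.08182768] [-0.67071809  3.82112795  0.01793372] 47.82499888068565
[(0.92, array([272.3, 241.6]))]
0 [256.81273985 243.02318464]
4 [264.64672159 243.00499312]
8 [272.48631596 242.98678857]
[[264, 233, 20, 54, 887]]
```

The button is fully in: travel reads 8 mm and the hand stalled as the force rose. I ease the trigger upward slowly while holding the button.

arm_command([
  {"hand": 48,"x": 0,"y": 0,"z": -0.004,"wx": 0,"wy": 0,"wz": 0},
  {"hand": 48,"x": 0,"y": 0,"z": -0.004,"wx": 0,"wy": 0,"wz": 0},
  {"hand": 48,"x": 0,"y": 0,"z": -0.004,"wx": 0,"wy": 0,"wz": 0},
  {"hand": 48,"x": 0,"y": 0,"z": -0.004,"wx": 0,"wy": 0,"wz": 0},
  {"hand": 48,"x": 0,"y": 0,"z": -0.004,"wx": 0,"wy": 0,"wz": 0},
  {"hand": 48,"x": 0,"y": 0,"z": 0,"wx": 0,"wy": 0,"wz": 0},
  {"hand": 48,"x": 0,"y": 0,"z": 0,"wx": 0,"wy": 0,"wz": 0},
  {"hand": 48,"x": 0,"y": 0,"z": 0,"wx": 0,"wy": 0,"wz": 0},
])

```text
time: 24.55
tool_pos: [666.2, -41.7, 98.8]
eef_rot: [-1.934, -2.462, 0.017]
ft_force: [-16.2, -5.9, 3.2]
grip_width: 48.1
gripper_force: 9.9
```

```bash
python3 c.py
```

```text
24.55 [ 21.  -75.5  98.8] [-16.15504388  -5.91976778   3.18712092] [-0.96148839  2.28568551  0.01983478] 48.14685755813181
[(0.82, array([272.7, 238.2]))]
0 [257.64704848 241.09151375]
4 [265.34833807 241.07827657]
8 [273.05596216 241.0650285 ]
[[265, 231, 19, 53, 853]]
```

arm_command([
  {"hand": 48,"x": 0,"y": 0,"z": -0.004,"wx": 0,"wy": 0,"wz": 0},
  {"hand": 48,"x": 0,"y": 0,"z": -0.004,"wx": 0,"wy": 0,"wz": 0},
  {"hand": 48,"x": 0,"y": 0,"z": -0.004,"wx": 0,"wy": 0,"wz": 0},
  {"hand": 48,"x": 0,"y": 0,"z": -0.004,"wx": 0,"wy": 0,"wz": 0},
  {"hand": 48,"x": 0,"y": 0,"z": -0.004,"wx": 0,"wy": 0,"wz": 0},
  {"hand": 48,"x": 0,"y": 0,"z": 0,"wx": 0,"wy": 0,"wz": 0},
  {"hand": 48,"x": 0,"y": 0,"z": 0,"wx": 0,"wy": 0,"wz": 0},
  {"hand": 48,"x": 0,"y": 0,"z": 0,"wx": 0,"wy": 0,"wz": 0},
])

```text
time: 25.45
tool_pos: [665.9, -40.5, 104.7]
eef_rot: [-1.933, -2.46, 0.016]
ft_force: [-11.7, -3.5, -6.3]
grip_width: 47.9
gripper_force: 6.4
```

```bash
python3 c.py
```

```text
25.45 [ 21.  -74.3 104.7] [-11.70476148  -3.51168361  -6.25344203] [-0.53313262  1.87569851  0.05962571] 47.91165694332495
[(0.69, array([274.6, 236.9]))]
0 [259.97737036 238.64874563]
4 [267.39454796 238.64019351]
8 [274.81797451 238.63163419]
[[268, 229, 17, 50, 773]]
```

The lever no longer pushes up: only cap friction remains, with the finger about 6 mm above the lock height. I move off the button and rise.

arm_command([
  {"hand": 48,"x": 0,"y": -0.01,"z": 0,"wx": 0,"wy": 0,"wz": 0},
  {"hand": 48,"x": 0,"y": -0.01,"z": 0,"wx": 0,"wy": 0,"wz": 0},
  {"hand": 48,"x": 0,"y": -0.01,"z": 0,"wx": 0,"wy": 0,"wz": 0},
  {"hand": 48,"x": 0,"y": -0.01,"z": 0,"wx": 0,"wy": 0,"wz": 0},
  {"hand": 48,"x": 0,"y": 0,"z": 0,"wx": 0,"wy": 0,"wz": 0},
  {"hand": 48,"x": 0,"y": 0,"z": -0.07,"wx": 0,"wy": 0,"wz": 0},
  {"hand": 48,"x": 0,"y": 0,"z": -0.1,"wx": 0,"wy": 0,"wz": 0},
  {"hand": 48,"x": 0,"y": 0,"z": -0.1,"wx": 0,"wy": 0,"wz": 0},
])

```text
time: 26.35
tool_pos: [657.1, -43.5, 218.3]
eef_rot: [-1.94, -2.47, 0.0]
ft_force: [0.9, -0.3, 0.4]
grip_width: 47.8
gripper_force: 0.0
```

arm_command([
  {"hand": 48,"x": 0,"y": 0,"z": -0.1,"wx": 0,"wy": 0,"wz": 0},
  {"hand": 48,"x": -0.05,"y": -0.05,"z": -0.05,"wx": 0,"wy": 0,"wz": 0},
  {"hand": 48,"x": -0.05,"y": -0.05,"z": -0.05,"wx": 0,"wy": 0,"wz": 0},
  {"hand": 48,"x": 0,"y": 0,"z": 0,"wx": 0,"wy": 0,"wz": 0},
  {"hand": 48,"x": 0,"y": 0,"z": 0,"wx": 0,"wy": 0,"wz": 0},
  {"hand": 48,"x": 0,"y": 0,"z": 0,"wx": 0,"wy": 0,"wz": 0},
  {"hand": 48,"x": 0,"y": 0,"z": 0,"wx": 0,"wy": 0,"wz": 0},
  {"hand": 48,"x": 0,"y": 0,"z": 0,"wx": 0,"wy": 0,"wz": 0},
])

```text
time: 27.15
tool_pos: [628.0, -91.1, 296.2]
eef_rot: [-1.938, -2.47, 0.001]
ft_force: [0.2, 0.5, -0.7]
grip_width: 48.2
gripper_force: 0.0
```

```bash
python3 c.py
python3 - <<'E'
from h import *
p=capture("wrist")
for x in ("trigger_pad","stop_face"): print(x,[(round(d["p"],2),np.round(d["point"],1)) for d in models.landmark_of(p,x)[:2]],proj(p,st(Q,PTS[x])))
print("pad z129",proj(p,st(Q,(35,-74,129.3))))
b=models.silhouettes(p,"cell"); b=[x for x in b if x["p"]>.3]
for x in b: print(x["p"],x["bbox"])
print([np.round(proj(p,st(Q,X)),1) for X in ((-25,67,93),(-25,113,93),(95,67,93),(95,113,93))])
print([(round(d["p"],2),loc(atz(p,d["point"],8))) for d in models.landmark_of(p,"cell")[:2]])
E
```

```text
27.15 [ -28.1 -114.1  296.2] [ 0.24504813  0.48231982 -0.67442001] [ 0.00843508  0.0284343  -0.00542596] 48.16673447358609
[(0.73, array([341.9, 137. ]))]
0 [335.26162875 135.89769081]
4 [338.89994607 135.87261914]
8 [342.53854331 135.84754553]
[[344, 124, 8, 26, 188]]
trigger_pad [(0.59, array([376.6, 138.2]))] [379.84569979 137.4296041 ]
stop_face [] [421.66355584  -8.39270812]
pad z129 [378.4108819  136.81252868]
0.73 [322.1, 0.0, 427.9, 23.1]
[array([3.216e+02, 3.000e-01]), array([321.4, -50.4]), array([434.3,  -0.7]), array([438.4, -51.5])]
[(0.6, array([35.3, 87.9,  8. ]))]
```

The button stays in by itself (about 8 mm), the cell reads x = 35, and the robot touches nothing. I hand in.

```bash
python3 -c "
from h import *
print(robot.hand_in())"
```

```text
the job is handed in; nothing more can be done
None
```

The job is handed in at about 27 s of the 58 s allowed: the cell is against the end stop, the lock button stays in on its own with the trigger eased, and the robot touches nothing; I didn't check the trigger angle directly or re-check the bystanders, and no verdict came back.

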